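Scrape, load and start the sauce warmer

TASK

Get the griddle ready to keep sauce warm: take the scraper block and push all the burnt crusts off the plate into the grease trough along its near edge (never touch the crusts with the fingers), then put the scraper back upright on its green mat. Next stand all the red sauce jars upright and fully on the bare plate, and only then turn the thermostat knob to the orange mark and, last of all, slide the yellow timer to the green marks. Leave the blue salt can where it is.

Things in the scene. Friction and masses are not known exactly. Their poses are not given: they have to be found in the camera images.
- griddle: Steel griddle; origin at table level under its plate's centre, x away from the robot. Plate top z 50, x -110..110, y -120..120 mm; a splash guard 22 mm high (top z 72) on its left, right and far sides. The near side (x -110) is open: the plate drops off into a dark grease trough, x -112..-185, y -122..122, floor z 8, outer wall top z 46 mm
- controls: Red control box of the griddle, 250 (x) x 170 (y) x 50 mm high with a black top; origin in the centre of its underside, z up, x away from the robot (yaw within 0.2). The red thermostat knob has its axis at x 62, y 0; the yellow timer slider runs along y at x -75 mm
- thermostat (a joint): Angle of the red thermostat knob, rad, 0..4.7, growing clockwise seen from above; stays where left. At 0 its white pointer points to the box's -x,+y (45 degrees left of straight towards the robot). The broad orange mark on the dial is where the pointer is at 3.0; white ticks every 0.5
- thermostat_grip (a point): On the knob's vertical axis at gripping height, 87 mm above the table, 7 mm below the top of its bar grip. The bar is 57 mm long, 14 mm thick, on a disc of radius 30 mm, top 23 mm below this point; a white pointer line lies on the bar's top. The point's x axis runs along the bar; the pointer end is at -x
- timer (a joint): Position of the yellow timer slider, m, 0..0.100, growing to the box's +y (left). The two green marks beside the track lie where the grip's centre is at 0.075; small white ticks every 0.020 from 0. Stays where left
- timer_top (a point): Centre of the top of the slider's grip, a yellow block 28 (box x) x 20 (box y) x 40 mm high, about 105 mm above the table
- mat: Green mat fixed on the table, 110 (x) x 170 (y) x 6 mm, where the scraper belongs; origin in the centre of its underside
- scraper: Scraper block, 0.25 kg, standing on its foot. Origin in the centre of its underside, z up. Steel foot 46 (x) x 120 (y) x 26 mm high; on it a blue upright grip rib 22 (x) x 75 (y) mm, from z 26 to z 70. Pushes with its long faces, along its x
- salt_can: Bystander: blue salt can, 68 mm across, 100 mm high, to be left alone; origin in the centre of its underside
- crust1: A dark brown burnt crust, 36 x 28 x 10 mm, 12 g, lying loose on the plate; origin in the centre of its underside. Two to four of crust1..4 are present
- crust2: A dark brown burnt crust, 36 x 28 x 10 mm, 12 g, lying loose on the plate; origin in the centre of its underside. Two to four of crust1..4 are present
- crust3: A dark brown burnt crust, 36 x 28 x 10 mm, 12 g, lying loose on the plate; origin in the centre of its underside. Two to four of crust1..4 are present
- crust4: A dark brown burnt crust, 36 x 28 x 10 mm, 12 g, lying loose on the plate; origin in the centre of its underside. Two to four of crust1..4 are present
- jar1: Jar of red sauce with a white lid, 65 mm across, 70 mm high, about 0.25 kg, standing on the table; origin in the centre of its underside. Three or four of jar1..4 are present; they may stand right or left of the griddle
- jar2: Jar of red sauce with a white lid, 65 mm across, 70 mm high, about 0.25 kg, standing on the table; origin in the centre of its underside. Three or four of jar1..4 are present; they may stand right or left of the griddle
- jar3: Jar of red sauce with a white lid, 65 mm across, 70 mm high, about 0.25 kg, standing on the table; origin in the centre of its underside. Three or four of jar1..4 are present; they may stand right or left of the griddle
- jar4: Jar of red sauce with a white lid, 65 mm across, 70 mm high, about 0.25 kg, standing on the table; origin in the centre of its underside. Three or four of jar1..4 are present; they may stand right or left of the griddle
Not all that is in view belongs to the job. Leave any pink or turquoise look-alike of the jar3 alone.

How it is judged:
On the way, in this order (a step that is already met when the one before it is completed fails the run):
1. the held scraper is set down on the griddle plate (x of scraper in the frame of griddle between -0.11 and 0.11 m and y of scraper in the frame of griddle between -0.12 and 0.12 m and z of scraper in the frame of griddle between 0.045 and 0.058 m and contact force between the fingers and scraper above 1 N), for 0.1 s.
2. every crust lies in the grease trough (x of crust1 in the frame of griddle between -0.19 and -0.11 m and y of crust1 in the frame of griddle between -0.13 and 0.13 m and z of each of crust1, crust2, crust3, crust4 in the frame of griddle below 0.045 m and x of crust2 in the frame of griddle between -0.19 and -0.11 m and y of crust2 in the frame of griddle between -0.13 and 0.13 m and x of crust3 in the frame of griddle between -0.19 and -0.11 m and y of crust3 in the frame of griddle between -0.13 and 0.13 m and x of crust4 in the frame of griddle between -0.19 and -0.11 m and y of crust4 in the frame of griddle between -0.13 and 0.13 m), for 0.3 s.
3. the scraper stands on its mat again, let go (x of scraper in the frame of mat between -0.05 and 0.05 m and y of scraper in the frame of mat between -0.07 and 0.07 m and z of scraper in the frame of mat between 0 and 0.012 m and angle between scraper's own z axis and vertical below 0.15 rad and contact force between the fingers and scraper below 0.5 N), for 0.3 s.
4. all jars stand upright on the griddle plate, let go (x of jar1 in the frame of griddle between -0.082 and 0.082 m and y of jar1 in the frame of griddle between -0.092 and 0.092 m and z of jar1 in the frame of griddle between 0.045 and 0.056 m and angle between each of jar1, jar2, jar3, jar4's own z axis and vertical below 0.12 rad and contact force between the fingers and jar1 below 0.5 N and linear speed of each of jar1, jar2, jar3, jar4 below 0.02 m/s and x of jar2 in the frame of griddle between -0.082 and 0.082 m and y of jar2 in the frame of griddle between -0.092 and 0.092 m and z of jar2 in the frame of griddle between 0.045 and 0.056 m and contact force between the fingers and jar2 below 0.5 N and x of jar3 in the frame of griddle between -0.082 and 0.082 m and y of jar3 in the frame of griddle between -0.092 and 0.092 m and z of jar3 in the frame of griddle between 0.045 and 0.056 m and contact force between the fingers and jar3 below 0.5 N and x of jar4 in the frame of griddle between -0.082 and 0.082 m and y of jar4 in the frame of griddle between -0.092 and 0.092 m and z of jar4 in the frame of griddle between 0.045 and 0.056 m and contact force between the fingers and jar4 below 0.5 N), for 0.3 s.
5. the thermostat is at the orange mark (value of joint thermostat between 2.85 and 3.15 rad and velocity of joint thermostat between -0.05 and 0.05 rad/s), for 0.3 s.
6. the timer slider is at the green marks (value of joint timer between 0.068 and 0.082 m and velocity of joint timer between -0.01 and 0.01 m/s), for 0.3 s.
At the end, for the whole second after the job is handed in: Crusts in the trough; scraper upright on the mat (centre within 50 mm of the mat's in x, 70 in y); jars upright, whole on the plate inside the guard; thermostat 3.0 +- 0.15 rad (orange mark); timer 75 +- 7 mm (green marks); all let go and at rest (all of step 2 and all of step 3 and all of step 4 and all of step 5 and all of step 6); the robot touches nothing.
It fails at once if a crust is touched by the fingers (contact force between the fingers and crust1 above 1 N or contact force between the fingers and crust2 above 1 N or contact force between the fingers and crust3 above 1 N or contact force between the fingers and crust4 above 1 N).
It fails at once if the salt can is moved more than 30 mm (distance of salt_can from where it was at the start of the episode above 0.03 m).
Of jar1, jar2, jar3, jar4 only 3 to 4 are there at a start; the rules pass over those that are not, and their reading is None.
Of crust1, crust2, crust3, crust4 only 2 to 4 are there at a start; the rules pass over those that are not, and their reading is None.
At some moment in a run one of jar1, jar2, jar3, jar4, scraper may be knocked a few centimetres aside while the robot is not near it.
It also fails if it takes over 200 s, if anything falls off the work surface, if the arm or the gripper's body presses on something with over 40 N, if the wrist force passes 120 N, or if a joint passes its speed limit or range.

ROBOT

A 7-joint arm with a two-finger parallel gripper is mounted at the origin on the work surface. World frame = base frame: x ahead of the robot, y to its left, z up, the work surface at z = 0. Lengths are in m, angles in rad, forces in N, time in s.
With the tool pointing down it reaches from about 0.425 to 1.025 m from the base axis. Payload 9.4 kg.
Tool frame: the origin (TCP) lies between the finger pads; the fingertips stand 19 mm ahead of it and the grasp point (between the pads) is the TCP; z points along the fingers, y is the line along which they close (so a half turn about z gives the same grasp; the last joint's range is limited). The gripper opens to 85 mm and grips with 20 to 120 N. Pads are 22 mm wide; open, the fingers measure 114 mm over their backs; the gripper's body (76 mm by 85 mm) begins 54 mm behind the grasp point. The pads swing forward as they close: fully open they stand 13 mm farther back than shut.
Start: joints at [-1.366, 0.599, -0.003, 1.599, 0.002, 0.943, -0.08], TCP at [0.202, 0.696, 0.218] pointing down, gripper open.
Joint ranges: [-2.57, 2.57], [-0.35, 1.97], [-1.29, 1.29], [0.11, 2.56], [-1.05, 4.19], [0.11, 1.86], [-2.63, 2.63]. Speed limits (rad/s): [2.22, 2.22, 3.01, 3.01, 3.14, 3.14, 3.14].

INTERFACE

Orientations are given as a unit quaternion [w, x, y, z].
In Python, from cell import r gives the robot as it stands. Calls block until the motion is done:
- r.movep(position, orientation): joint-space move of the TCP to a pose.
- r.line_to(position, frame=None, rate=0.15, max_force=None): straight line of the TCP; frame=None keeps the orientation; rate is the mean speed in m/s. With max_force (N) it stops when the force on the tool has changed by that much, and returns True; else False.
- r.move_joints(angles): joint-space move.
- r.grip(opening): finger opening in m; the grip force is fixed at half the most; returns when the fingers have stopped.
- r.dwell(seconds).
- r.ik(position, orientation): joint angles nearest the present ones, or None.
- r.get_image(name): name is "scene" or "top" or "wrist"; returns the picture (384x512x3 uint8, blue, green, red); there is no depth.
- r.camera_info(name): a dict with "fx", "fy", "cx", "cy" (pixels), "rvec" (rotation vector, rad) and "tvec" (3), from world to camera coordinates, as OpenCV has them. Camera axes: x right, y down, z forward; pixel columns grow to the right and rows downward; lengths in m; the calibration is good to about 2 mm. The wrist camera is an equidistant fisheye: a pixel r from the principal point sees the ray r / f radians off the axis. A picture is of the moment at which its call begins: read the wrist's pose just before it. camera_info takes no time and is no camera call; for the wrist camera it gives the pose at the moment of the call.
A pose or a line that the arm cannot do raises r.PlanningError and nothing moves.
- r.finish_job(): hands the job in; it is judged then, once.
Readings, each from a call of its own:
- r.current_time_s(): time.
- r.current_joints(): joint angles.
- r.current_joint_vel(): joint speeds.
- r.current_effort(): joint torques, N m.
- r.current_ee_pos(): TCP position.
- r.current_tool_rot(): TCP orientation.
- r.current_contact_force(): force on the tool from outside, world axes, zero at the start.
- r.current_moment(): the same for the moment, N m.
- r.current_opening(): finger opening in m.
- r.current_gripper_force(): force on a finger pad.
Only numpy, scipy, OpenCV 4.12 (cv2) and the standard library are available. Lean on these libraries where they do the work, as an engineer would, in place of code of your own. Each camera call takes 0.05 s, during which the arm holds its last target. There are 200 camera calls.

## Working session

There is one attempt and no reset: what is moved stays moved. The work goes in short steps, each a Python script; the robot and the scene stay as the last script left them, time stands still between calls to the robot, and variables do not carry over. Pictures are saved under pics/ and viewed, at most 14 in all, crops included, and the job is handed in when it is done.

```bash
mkdir -p pics; ls; python3 - <<'E'
from cell import r
import cv2
for n in ("scene","top"):
    i=r.get_image(n); cv2.imwrite(f"pics/{n}0.png",cv2.resize(i,(800,600),interpolation=cv2.INTER_CUBIC)); cv2.imwrite(f"pics/{n}0raw.png",i)
    print(n,r.camera_info(n))
print(r.camera_info("wrist"),r.current_tool_rot(),r.current_time_s())
E
```

```text
pics
scene {'fx': 393.25753362476024, 'fy': 393.25753362476024, 'cx': 259.31147372663867, 'cy': 192.27083590872286, 'rvec': array([ 2.1985199 ,  0.74235048, -0.32367518]), 'tvec': array([-0.32328114, -0.16225437,  1.46181816])}
top {'fx': 400.61949734817006, 'fy': 400.61949734817006, 'cx': 257.3156320483131, 'cy': 190.97484208413115, 'rvec': array([ 2.1662245 , -2.16251798,  0.13734214]), 'tvec': array([-0.08950916,  0.46367939,  1.12002293])}
{'fx': 297.3186396354542, 'fy': 297.3186396354542, 'cx': 253.55743936089394, 'cy': 193.62463706163734, 'rvec': array([-2.29534322, -1.7252291 , -0.27621759]), 'tvec': array([-0.72290018, -0.04097869,  0.38070478])} [-4.23250605e-05  1.40414852e-01  9.90092518e-01 -6.87421677e-04] 0.1
```

View pics/top0.png

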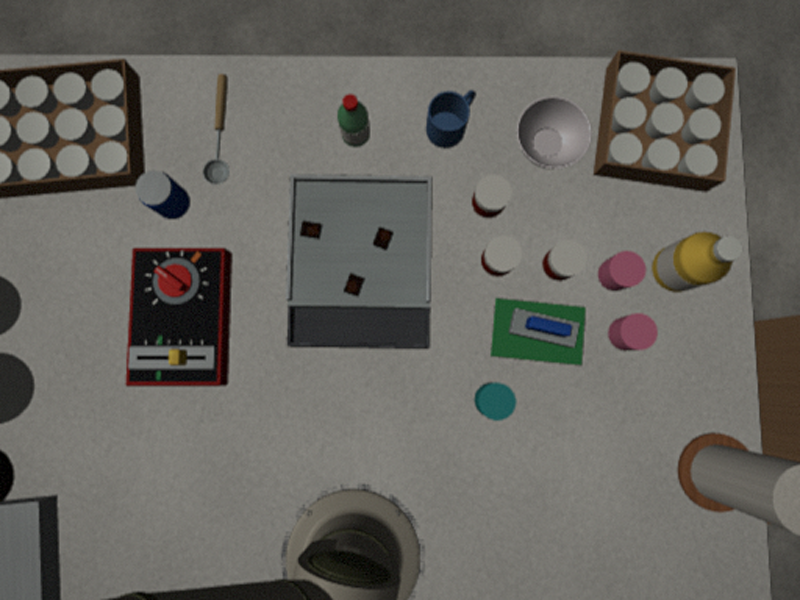

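View pics/scene0.png

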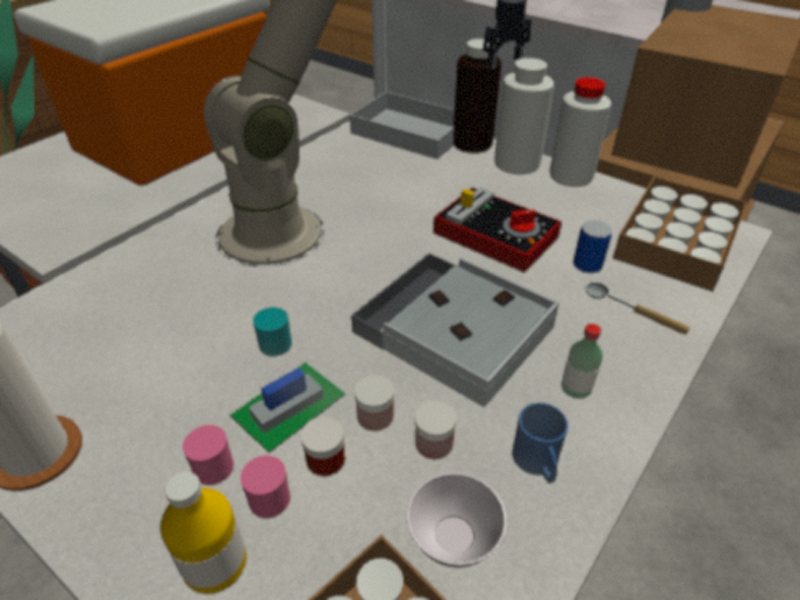

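Targets in the top view (800×600 pixels):
- Scraper: blue rib at (549,326) on the green mat.
- Crusts: (311,230), (383,238) and (354,285).
- Jars, white lid over red: (491,192), (501,254) and (564,259).

Possible mix-ups for the jars are the pink ones (622,270) and (633,331), the turquoise one (495,400) and the white crate items. The blue cup (447,118) and salt can (160,195) could be taken for the scraper. The scene view confirms the three red-bodied jars.

```bash
cat > h.py <<'E'
import numpy as np, cv2
from scipy.spatial.transform import Rotation as R
def ray(info,px,fish=False):
    px=np.atleast_2d(np.asarray(px,float)); d=(px-[info['cx'],info['cy']])/info['fx']
    if fish:
        t=np.linalg.norm(d,axis=1,keepdims=True)+1e-9; v=np.hstack([d/t*np.sin(t),np.cos(t)])
    else: v=np.hstack([d,np.ones((len(d),1))])
    Rm=cv2.Rodrigues(info['rvec'])[0]
    return -Rm.T@info['tvec'], v@Rm
def onz(info,px,z,fish=False):
    c,v=ray(info,px,fish); return (c+v*((z-c[2])/v[:,2:]))[:,:2]
def proj(info,p):
    return cv2.projectPoints(np.atleast_2d(np.asarray(p,float)),info['rvec'],info['tvec'],np.array([[info['fx'],0,info['cx']],[0,info['fy'],info['cy']],[0,0,1]]),None)[0][:,0]
def blobs(m,amin,box=None):
    m=m.astype(np.uint8)*255
    if box is not None:
        k=np.zeros_like(m); x0,y0,x1,y1=box; k[y0:y1,x0:x1]=1; m=m*k
    return sorted([c for c in cv2.findContours(m,cv2.RETR_EXTERNAL,cv2.CHAIN_APPROX_NONE)[0] if cv2.contourArea(c)>=amin],key=cv2.contourArea,reverse=True)
def rect(info,c,z,fish=False):
    """centre, long side, short side, yaw of long side (mod pi) on plane z"""
    p=onz(info,c[:,0],z,fish).astype(np.float32); q=cv2.boxPoints(cv2.minAreaRect(p))
    a,b=q[1]-q[0],q[2]-q[1]
    if np.linalg.norm(a)<np.linalg.norm(b): a,b=b,a
    return np.r_[q.mean(0),np.linalg.norm(a),np.linalg.norm(b),np.arctan2(a[1],a[0])%np.pi]
def down(yaw):
    """tool down, closing (y) axis at world angle yaw"""
    y=np.array([np.cos(yaw),np.sin(yaw),0]); z=np.array([0,0,-1.]); M=np.column_stack([np.cross(y,z),y,z])
    q=R.from_matrix(M).as_quat(); return np.r_[q[3],q[:3]]
def lids(info,hsv,z=.07):
    """jar lids in the top view -> world centre, diameter"""
    o=[]
    m=(hsv[...,2]>125)&(hsv[...,1]<40)
    for c in blobs(m,150,(285,100,390,190)):
        p=onz(info,c[:,0],z).astype(np.float32); cc,rr=cv2.minEnclosingCircle(p); o.append((*cc,2*rr))
    return np.array(o)
E
python3 - <<'E'
from h import *; from cell import r
np.set_printoptions(precision=4,suppress=True)
I=r.camera_info("top"); im=cv2.imread("pics/top0raw.png"); h=cv2.cvtColor(im,cv2.COLOR_BGR2HSV); H,S,V=[h[...,k].astype(int) for k in range(3)]
print("cam",ray(I,[0,0])[0])
g=blobs((H>50)&(H<75)&(S>120),300); print("mat",[rect(I,c,.006) for c in g])
b=blobs((H>105)&(H<125)&(S>140),100); print("blue",[(cv2.boundingRect(c),rect(I,c,.076)) for c in b])
k=blobs((V<75)&(S>90),25,(190,125,275,192)); print("crust",[rect(I,c,.06) for c in k])
print("lidV",[im[y,x].tolist() for x,y in ((314,122),(320,160),(360,164),(300,90),(230,140),(240,208))]); print("lids",lids(I,h))
rd=blobs(((H<8)|(H>172))&(S>130),60,(60,140,160,260)); print("red",[(cv2.boundingRect(c),rect(I,c,.05),rect(I,c,.094)) for c in rd])
ye=blobs((H>18)&(H<32)&(S>100),20,(60,200,160,260)); print("yel",[(cv2.boundingRect(c),rect(I,c,.105)) for c in ye])
o=blobs((H>8)&(H<18)&(S>150)&(V>80),5,(70,150,160,200)); print("or",[(cv2.boundingRect(c),rect(I,c,.05)) for c in o])
# crops
a=cv2.resize(im[105:225,180:380],(800,480),interpolation=cv2.INTER_CUBIC); cv2.imwrite("pics/c1.png",a)
cv2.imwrite("pics/c2.png",cv2.resize(im[150:255,72:160],(670,800)[:0] or (503,600),interpolation=cv2.INTER_CUBIC))
E
```

```text
cam [ 0.3284 -0.0791  1.1676]
mat [array([ 0.4063, -0.3413,  0.1659,  0.1057,  1.4718], dtype=float32)]
blue [((96, 115, 25, 24), array([0.6314, 0.3217, 0.0595, 0.054 , 2.5354], dtype=float32)), ((336, 203, 30, 12), array([ 0.4104, -0.3433,  0.0783,  0.0223,  1.3641], dtype=float32))]
crust [array([ 0.5703, -0.0528,  0.0308,  0.023 ,  2.7493], dtype=float32), array([ 0.4855, -0.0012,  0.0293,  0.0231,  2.8203], dtype=float32), array([0.5858, 0.0772, 0.0305, 0.0231, 1.4059], dtype=float32)]
lidV [[127, 135, 138], [130, 138, 139], [127, 135, 135], [117, 122, 124], [99, 102, 97], [45, 44, 43]]
lids [[ 0.5906 -0.3098  0.3809]]
red [((81, 159, 67, 88), array([0.4294, 0.3111, 0.2439, 0.1767, 0.0029], dtype=float32), array([0.4254, 0.2957, 0.2343, 0.1697, 0.0029], dtype=float32)), ((98, 169, 25, 21), array([0.4937, 0.3251, 0.0661, 0.0579, 1.6753], dtype=float32), array([0.4872, 0.3092, 0.0635, 0.0556, 1.6753], dtype=float32))]
yel [((107, 224, 13, 10), array([0.3543, 0.2919, 0.0316, 0.0236, 1.5723], dtype=float32))]
or [((122, 161, 6, 7), array([0.5364, 0.2859, 0.0179, 0.0082, 2.3876], dtype=float32))]
```

View pics/c1.png

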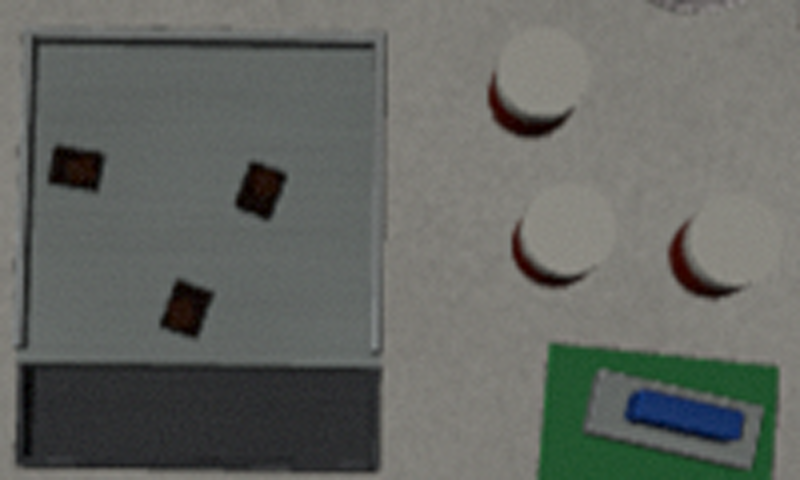

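View pics/c2.png

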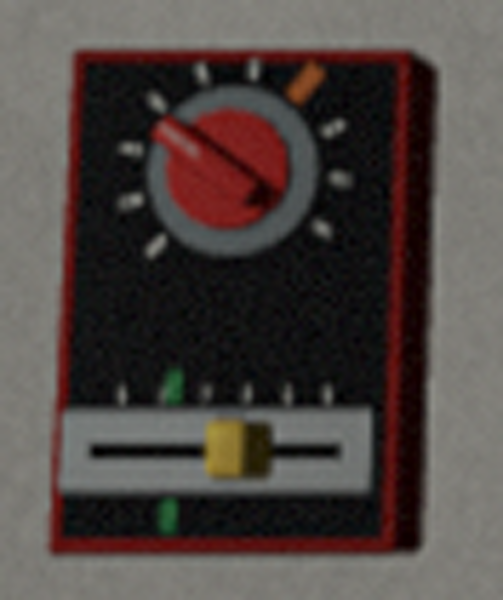

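The left crop shows three dark brown crusts, three red jars with white lids (the choice is confirmed) and the scraper near the middle of the mat. The right crop shows the knob pointer at upper left (160,130), the orange mark at (307,82) and the slider at about 45 mm. Next come the griddle, lids and knob numbers.

```bash
sed -i 's/V>125/V>125/; s/hsv\[...,2\]>125/hsv[...,2]>118/; s/(285,100,390,190)/(290,109,390,190)/' h.py; python3 - <<'E'
from h import *; from cell import r
np.set_printoptions(precision=4,suppress=True)
I=r.camera_info("top"); im=cv2.imread("pics/top0raw.png"); h=cv2.cvtColor(im,cv2.COLOR_BGR2HSV)
print("lids",lids(I,h))
f=lambda p,z:onz(I,np.array(p)/4.+[180,105]-.375,z)
print("guard top outer TL TR BL BR\n",f([(22,33),(385,33),(18,350),(382,353)],.072))
print("trough outer BL BR\n",f([(17,468),(380,470)],.046), "plate edge cand", f([(200,350),(200,358),(200,366)],.05))
k=503/88.
f=lambda p,z:onz(I,(np.array(p)+.5)/k+[72,150]-.5,z)
print("box top corners TL TR BR BL",f([(76,52),(410,52),(395,550),(52,550)],.05))
print("knob disc ctr",f([(233,172)],.055),"pointer",f([(158,128),(268,192)],.094),"orange",f([(307,82)],.05),"green",f([(175,385),(168,515)],.05),"slider top",f([(225,448)],.105))
# scraper foot (grey on green): hull of mat minus green
for z in (.032,):
  g=((h[...,0]>50)&(h[...,0]<75)&(h[...,1]>120)).astype(np.uint8)
  c=max(cv2.findContours(g,cv2.RETR_EXTERNAL,cv2.CHAIN_APPROX_NONE)[0],key=cv2.contourArea)
  m=cv2.drawContours(np.zeros_like(g),[c],-1,1,-1)&(1-g)
  print("foot",rect(I,blobs(m,100)[0],z))
for p in [(.35,0,.1),(.4,0,.1)]: print(r.ik(p,down(0)),r.ik(p,down(np.pi)))
E
```

```text
lids [[ 0.5774 -0.3156  0.3551]]
guard top outer TL TR BL BR
 [[ 0.6795  0.1152]
 [ 0.6805 -0.1404]
 [ 0.455   0.1129]
 [ 0.4534 -0.1374]]
trough outer BL BR
 [[ 0.3751  0.1162]
 [ 0.3741 -0.137 ]] plate edge cand [[ 0.4578 -0.0108]
 [ 0.4521 -0.0109]
 [ 0.4465 -0.0109]]
box top corners TL TR BR BL [[0.552  0.3989]
 [0.5525 0.2342]
 [0.3082 0.2329]
 [0.308  0.3978]]
knob disc ctr [[0.4915 0.3171]] pointer [[0.5068 0.3395]
 [0.4763 0.2863]] orange [[0.5373 0.2844]] green [[0.3876 0.3424]
 [0.3248 0.3429]] slider top [[0.3557 0.2974]]
foot [ 0.411  -0.3456  0.1252  0.0504  1.3524]
[-0.2147  0.4227  0.0719  2.5394 -0.1628  0.1828  0.011 ] [ 0.3083  0.4735 -0.6438  2.5075  0.8647  0.368   2.0308]
[-0.2292  0.4531  0.1202  2.4345 -0.2041  0.2621  0.0762] [ 0.2525  0.4888 -0.5394  2.4049  0.6859  0.3907  2.26  ]
```

Griddle centre is about (0.565, -0.0115) with yaw 0, and its size matches the description. The scraper is at (0.4105, -0.344) with its x axis at -0.21 rad. I'll grasp it and do the first lane.

```bash
cat >> h.py <<'E'
GX,GY=.565,-.0115
E
python3 - <<'E'
from h import *; from cell import r
np.set_printoptions(precision=4,suppress=True)
r.movep([.5,.0,.3],down(0)); print(r.current_joints(),r.current_time_s())
q=down(-.213)
r.movep([.4105,-.344,.2],q)
i=r.get_image("wrist"); cv2.imwrite("pics/w1.png",i); 
I=r.camera_info("wrist"); h=cv2.cvtColor(i,cv2.COLOR_BGR2HSV)
b=blobs((h[...,0]>105)&(h[...,0]<125)&(h[...,1]>140),300); print([(cv2.boundingRect(c),rect(I,c,.076,True)) for c in b])
print(r.current_joints(),r.current_time_s(), r.current_ee_pos())
E
```

```text
[-0.5559  0.255   0.5597  2.0284 -0.1713  0.9033  0.0976] 2.7917
[((243, 144, 23, 77), array([ 0.4115, -0.3452,  0.0781,  0.0213,  1.3434], dtype=float32)), ((467, 0, 45, 34), array([ 0.7359, -0.199 ,  0.09  ,  0.0435,  0.0984], dtype=float32))]
[ 0.1511  0.457   0.6229  2.0779 -0.4003  0.7241  0.8201] 4.225 [ 0.4116 -0.3428  0.2002]
```

View pics/w1.png

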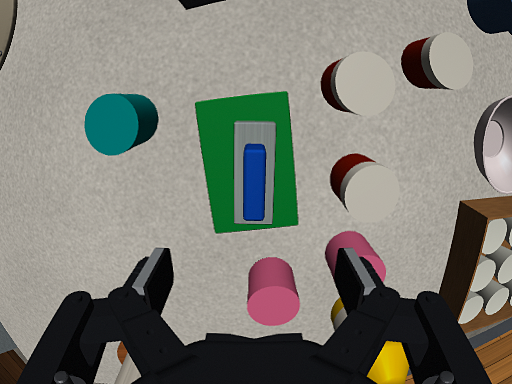

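The wrist view shows the scraper rib at (255,182) between the open fingers, with the jars well to its right. It agrees with the top view to within 2 mm, so I'll grasp.

```bash
python3 - <<'E'
from h import *; from cell import r
np.set_printoptions(precision=4,suppress=True)
q=down(-.22)
r.movep([.411,-.345,.12],q)
print(r.line_to([.411,-.345,.058],rate=.08,max_force=15),r.current_ee_pos())
r.grip(.0); print("open",r.current_opening(),r.current_gripper_force(),r.current_ee_pos(),r.current_contact_force())
r.line_to([.411,-.345,.2]); print("open",r.current_opening(),r.current_contact_force())
y=GY+.054
r.movep([GX+.075,y,.2],down(0))
I=r.camera_info("wrist");i=r.get_image("wrist"); cv2.imwrite("pics/w2.png",i)
print(r.current_joints(),r.current_ee_pos(),r.current_time_s())
E
```

```text
False [ 0.4111 -0.3453  0.0583]
open 0.01967134317702282 58.76128435134888 [ 0.4114 -0.3451  0.0583] [0.6079 1.6351 5.2075]
open 0.01989084298145687 [-0.4249  1.3659 -1.5466]
[-0.5393  0.5819  0.6041  1.8448 -0.4287  0.8476  0.2745] [0.6398 0.0404 0.2003] 8.975
```

View pics/w2.png

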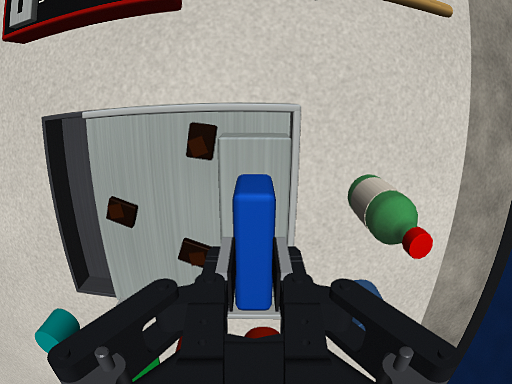

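The scraper is held square above the far part of the plate. The crusts are at (201,141), (122,212) and (193,252), all on the trough side of it. I'll lower it and push lane 1.

```bash
cat >> h.py <<'E'
def lane(r,y,x0=.075,x1=-.117):
    r.movep([GX+x0,GY+y,.2],down(0))
    r.line_to([GX+x0,GY+y,.115],rate=.15)
    hit=r.line_to([GX+x0,GY+y,.098],rate=.03,max_force=5); p=r.current_ee_pos(); print("touch",hit,p,r.current_contact_force())
    z=p[2]+.0003; r.dwell(.2)
    s=r.line_to([GX+x1,GY+y,z],rate=.1,max_force=35); print("push",s,r.current_ee_pos(),r.current_contact_force(),r.current_opening())
    p=r.current_ee_pos(); r.line_to([p[0],p[1],.2]); print("t",r.current_time_s())
E
python3 - <<'E'
from h import *; from cell import r
np.set_printoptions(precision=4,suppress=True)
I=r.camera_info("wrist"); print(onz(I,[(299,104),(291,112),(83,112),(297,200)],.072,True), onz(I,[(201,141),(122,212)],.06,True))
lane(r,.054)
cv2.imwrite("pics/w3.png",r.get_image("wrist"))
E
```

```text
[[0.6828 0.1152]
 [0.6752 0.1073]
 [0.4602 0.1172]
 [0.6838 0.019 ]] [[0.5867 0.0781]
 [0.4886 0.0003]]
touch True [0.6406 0.0428 0.1024] [-0.9825  0.2105  5.3998]
push False [0.4484 0.0425 0.1026] [ 0.0036 -0.4472 -1.8648] 0.01982488991378486
t 13.475
```

View pics/w3.png

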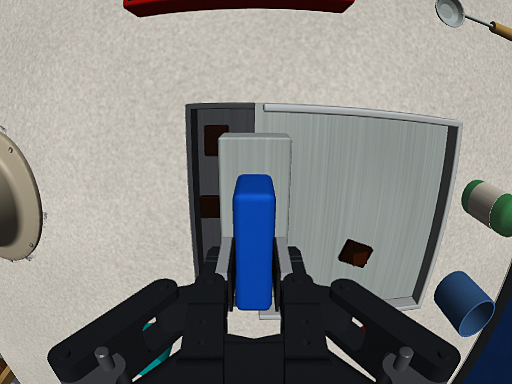

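Two crusts now lie in the trough, at (216,140) and (210,206). One is left on the plate at (355,252). Lane 2 next.

```bash
python3 - <<'E'
from h import *; from cell import r
np.set_printoptions(precision=4,suppress=True)
lane(r,-.045)
r.movep([.40,-.28,.25],down(-.22))
im=r.get_image("top"); cv2.imwrite("pics/t4.png",im)
cv2.imwrite("pics/t4c.png",cv2.resize(im[100:240,170:390],(792,504),interpolation=cv2.INTER_CUBIC))
E
```

```text
touch True [ 0.6406 -0.0563  0.1024] [-0.9626  0.64    5.9821]
push False [ 0.4485 -0.0565  0.1026] [-0.8399 -0.4302 -1.294 ] 0.019528804740642683
t 18.6417
```

View pics/t4c.png

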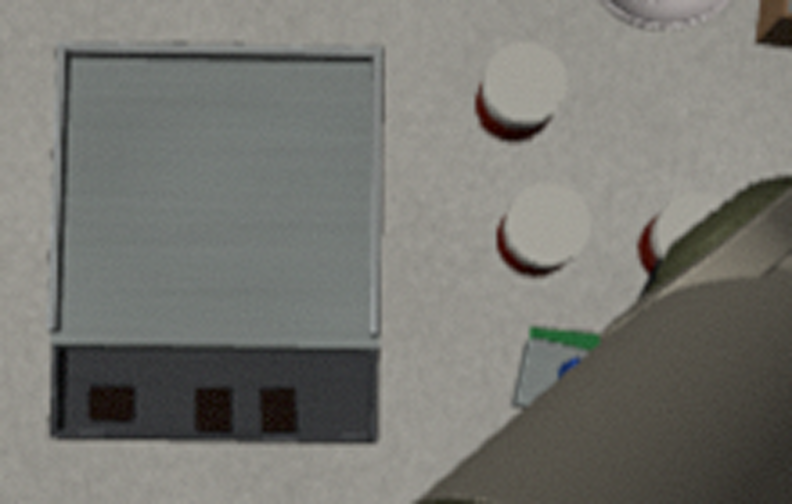

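The plate is clear and all three crusts lie in the trough at (111,404), (214,409) and (278,409). I'll put the scraper back and measure the jars.

```bash
cat >> h.py <<'E'
def lids2(I,im):
    V=cv2.GaussianBlur(cv2.cvtColor(im,cv2.COLOR_BGR2GRAY),(3,3),0)
    o=[]
    for c in blobs(V>116,150,(285,95,395,215)):
        p=onz(I,c[:,0],.07).astype(np.float32); cc,rr=cv2.minEnclosingCircle(p); o.append((*cc,2*rr,cv2.contourArea(c)))
    return np.array(o)
E
python3 - <<'E'
from h import *; from cell import r
np.set_printoptions(precision=4,suppress=True)
x,y=.408,-.343
r.movep([x,y,.12],down(-.15))
print(r.line_to([x,y,.066],rate=.1), r.line_to([x,y,.052],rate=.03,max_force=5),r.current_ee_pos())
r.grip(.06); r.line_to([x,y,.2]); 
r.movep([.5,.12,.35],down(0)); r.dwell(.3)
I=r.camera_info("top"); im=r.get_image("top"); cv2.imwrite("pics/t5.png",im)
cv2.imwrite("pics/t5c.png",cv2.resize(im[60:240,170:410],(800,600),interpolation=cv2.INTER_CUBIC))
print(lids2(I,im),r.current_time_s())
h=cv2.cvtColor(im,cv2.COLOR_BGR2HSV); b=blobs((h[...,0]>105)&(h[...,0]<125)&(h[...,1]>140),80,(300,170,400,240)); print([rect(I,c,.076) for c in b])
E
```

```text
False True [ 0.4096 -0.3435  0.0582]
[[    0.5621    -0.3057     0.4373 10898.5   ]] 25.025
[array([ 0.4072, -0.3419,  0.0779,  0.0212,  1.4155], dtype=float32)]
```

View pics/t5c.png

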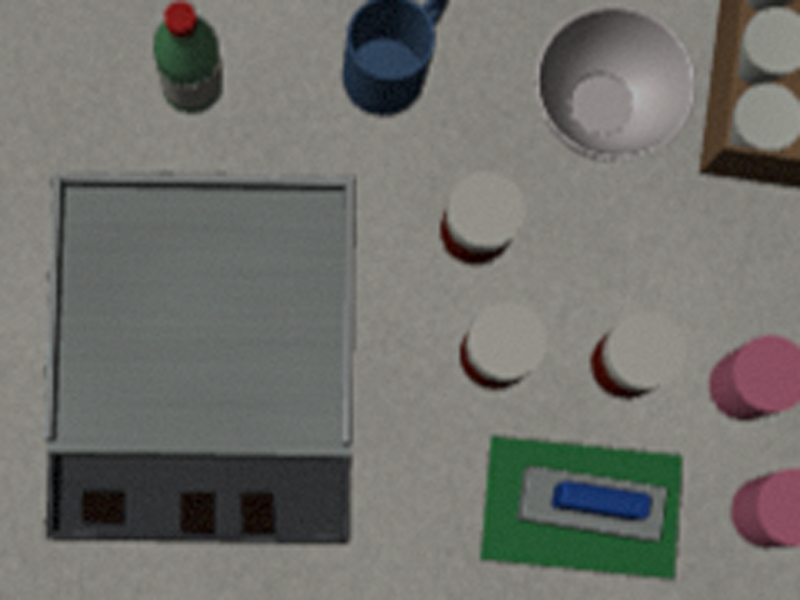

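The scraper stands on the mat with its rib at (602,500). The lids are at (485,210), (506,343) and (646,352). I'll refine the lid centres with Hough circles and move the first jar.

```bash
cat >> h.py <<'E'
def hough(I,im,seed=None):
    """lid centres (z .07) right of the griddle in the top picture"""
    g=cv2.GaussianBlur(cv2.resize(cv2.cvtColor(im,cv2.COLOR_BGR2GRAY),None,fx=4,fy=4,interpolation=cv2.INTER_CUBIC),(5,5),0)
    x0,y0,x1,y1=285,100,395,190
    c=cv2.HoughCircles(g[4*y0:4*y1,4*x0:4*x1],cv2.HOUGH_GRADIENT,1.5,120,param1=80,param2=25,minRadius=38,maxRadius=56)
    if c is None: return np.zeros((0,3))
    px=(c[0,:,:2]+.5)/4-.5+[x0,y0]; s=cv2.cvtColor(im,cv2.COLOR_BGR2HSV)
    ok=[s[int(v),int(u),1]<40 and s[int(v),int(u),2]>115 for u,v in px]
    p=onz(I,px,.07); e=onz(I,px+np.c_[c[0,:,2]/4,0*c[0,:,2]],.07)
    return np.c_[p,2*np.linalg.norm(e-p,axis=1)][ok]
def take(r,j,yaw,dst):
    x,y=j
    r.movep([x,y,.2],down(yaw)); r.grip(.085)
    print("down hit",r.line_to([x,y,.045],rate=.12,max_force=15))
    r.grip(0.); print("open",r.current_opening(),"F",r.current_gripper_force())
    r.line_to([x,y,.2])
    X,Y=GX+dst[0],GY+dst[1]
    r.movep([X,Y,.2],down(0)); print("held",r.current_opening())
    r.line_to([X,Y,.106]); print("set",r.line_to([X,Y,.088],rate=.03,max_force=5),r.current_ee_pos())
    r.grip(.085); r.line_to([X,Y,.22])
    r.movep([.5,.12,.35],down(0)); r.dwell(.2)
E
python3 - <<'E'
from h import *; from cell import r
np.set_printoptions(precision=4,suppress=True)
I=r.camera_info("top"); L=hough(I,cv2.imread("pics/t5.png")); print(L)
print(onz(I,np.array([(485,210),(506,343),(646,352)])/3.333+[170,60]-.35,.07))
E
```

```text
[[ 0.5216 -0.3652  0.0559]
 [ 0.5308 -0.2588  0.0609]
 [ 0.64   -0.2427  0.0654]]
[[ 0.6532 -0.2513]
 [ 0.539  -0.267 ]
 [ 0.5316 -0.3841]]
```

```bash
cat >> h.py <<'E'
def lidat(I,im,seed,z=.07,win=17):
    """lid near world point seed: Otsu in a window, component at the middle"""
    u,v=np.round(proj(I,[*seed,z])[0]).astype(int); g=cv2.medianBlur(cv2.cvtColor(im,cv2.COLOR_BGR2GRAY),3)[v-win:v+win+1,u-win:u+win+1]
    k=cv2.resize(g,None,fx=4,fy=4,interpolation=cv2.INTER_CUBIC)
    vals=k[np.abs(k.astype(int)-60)>0]; t=(np.median(k[56:80,56:80])+np.median(k[k>80]))/2
    t=(np.median(k[4*win-12:4*win+12,4*win-12:4*win+12])+np.percentile(k[k>80],25))/2
    m=cv2.morphologyEx((k>t).astype(np.uint8),cv2.MORPH_OPEN,np.ones((13,13)))
    n,lab,st,ce=cv2.connectedComponentsWithStats(m); l=lab[4*win+2,4*win+2]
    px=(ce[l]+.5)/4-.5+[u-win,v-win]; p=onz(I,px,z)[0]; s=st[l]
    return np.r_[p, s[2:4]/4*(ray(I,[0,0])[0][2]-z)/I['fx'], 2*np.sqrt(s[4]/np.pi)/4*(ray(I,[0,0])[0][2]-z)/I['fx'], t]
E
python3 - <<'E'
from h import *; from cell import r
np.set_printoptions(precision=4,suppress=True)
I=r.camera_info("top")
for f in ("t5","top0raw"):
  im=cv2.imread(f"pics/{f}.png")
  for s in [(.6532,-.2513),(.539,-.267),(.5316,-.3841)]: print(lidat(I,im,s))
# wrist view of the three from between
r.movep([.5,-.27,.33],down(0)); I=r.camera_info("wrist"); im=r.get_image("wrist"); cv2.imwrite("pics/w6.png",im)
print(I, r.current_time_s())
E
```

```text
[  0.6552  -0.2525   0.061    0.0582   0.0608 136.5   ]
[  0.5425  -0.2686   0.0623   0.0596   0.0617 139.    ]
[  0.5341  -0.3854   0.0623   0.0589   0.0614 139.    ]
[  0.655   -0.2525   0.0623   0.0582   0.0608 128.5   ]
[  0.5427  -0.2689   0.0623   0.0596   0.0622 130.    ]
[  0.5346  -0.3855   0.0616   0.0596   0.0622 130.5   ]
{'fx': 297.3186396354542, 'fy': 297.3186396354542, 'cx': 253.55743936089394, 'cy': 193.62463706163734, 'rvec': array([-2.8222, -0.0018, -0.0014]), 'tvec': array([-0.5002, -0.3325,  0.4004])} 26.525
```

View pics/w6.png

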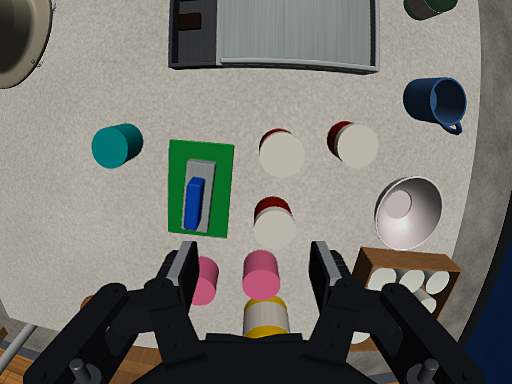

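The wrist view shows the three lids at (356,144), (282,154) and (274,224). I'll cross-check these against the top view, then take the jars.

```bash
python3 - <<'E'
from h import *; from cell import r
np.set_printoptions(precision=4,suppress=True)
I=r.camera_info("wrist"); W=onz(I,[(356,144),(282,154),(274,224)],.07,True); print(W)
j=np.array([.655,-.2525])
assert np.linalg.norm(W[0]-j)<.008
take(r,j,0.,(.038,.062))
It=r.camera_info("top"); im=r.get_image("top"); cv2.imwrite("pics/t7.png",im)
print(lidat(It,im,(GX+.038,GY+.062),.12)-[GX,GY,0,0,0,0])
for s in [(.542,-.268),(.534,-.385)]: print(lidat(It,im,s))
print(r.current_time_s())
E
```

```text
[[ 0.6503 -0.2497]
 [ 0.541  -0.267 ]
 [ 0.5321 -0.3752]]
down hit False
open 0.06051599538769668 F 63.40766372974031
held 0.060545108976397484
set True [0.6033 0.0509 0.0961]
[  0.0389   0.0627   0.0621   0.0608   0.0623 123.5   ]
[  0.5427  -0.2689   0.0623   0.0596   0.0622 138.5   ]
[  0.5347  -0.3855   0.0623   0.0596   0.0622 138.    ]
35.45
```

```bash
python3 - <<'E'
from h import *; from cell import r
np.set_printoptions(precision=4,suppress=True)
It=r.camera_info("top")
take(r,(.5425,-.2685),0.,(.038,-.062))
im=r.get_image("top"); cv2.imwrite("pics/t8.png",im)
print(lidat(It,im,(GX+.038,GY-.062),.12)-[GX,GY,0,0,0,0])
c=lidat(It,im,(.534,-.385)); print(c)
if np.linalg.norm(c[:2]-[.5345,-.3855])<.006 and abs(c[4]-.062)<.004:
    take(r,c[:2],0.,(-.04,0.))
    im=r.get_image("top"); cv2.imwrite("pics/t9.png",im)
    for d in [(.038,.062),(.038,-.062),(-.04,0)]: print(lidat(It,im,(GX+d[0],GY+d[1]),.12)-[GX,GY,0,0,0,0])
cv2.imwrite("pics/t9c.png",cv2.resize(im[60:260,50:390],(800,470),interpolation=cv2.INTER_CUBIC))
print(r.current_time_s())
E
```

```text
down hit False
open 0.06038050975129553 F 62.01247732853517
held 0.060589097817706265
set True [ 0.6039 -0.0734  0.0962]
[  0.039   -0.061    0.0634   0.0615   0.0623 124.    ]
[  0.5347  -0.3854   0.0616   0.0596   0.0621 138.    ]
down hit False
open 0.06062162877692335 F 62.44622095953673
held 0.060258864259073695
set True [ 0.525  -0.0112  0.096 ]
[  0.0388   0.0628   0.0621   0.0608   0.0623 123.    ]
[  0.039   -0.061    0.0634   0.0608   0.0623 123.5   ]
[ -0.0389   0.0013   0.0634   0.0615   0.0629 125.    ]
54.9583
```

View pics/t9c.png

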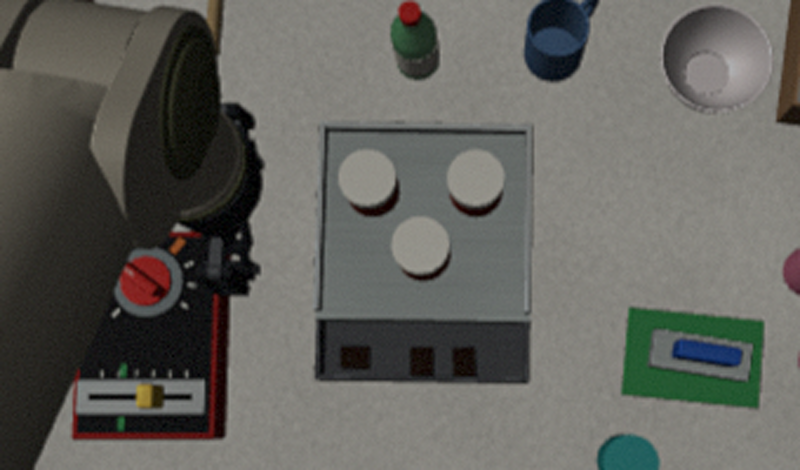

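All three jars stand on the plate at the planned spots. Next is the knob: a close look from the wrist and an IK check for both grasp senses.

```bash
python3 - <<'E'
from h import *; from cell import r
np.set_printoptions(precision=4,suppress=True)
for a in (-.52,2.62):
    r0=r.ik([.4917,.3155,.2],down(a)); r1=r.ik([.4917,.3155,.087],down(a-1.69)); print(a,r0,r1)
r.movep([.47,.315,.25],down(-.0))
I=r.camera_info("wrist"); im=r.get_image("wrist"); cv2.imwrite("pics/w10.png",cv2.resize(im,(800,600),interpolation=cv2.INTER_CUBIC)); np.save("w10.npy",np.r_[I['rvec'],I['tvec']])
print(r.current_joints(),r.current_time_s())
E
```

```text
-0.52 [-1.3317  0.7002  1.1032  1.9863 -0.7791  0.9589 -0.3486] [-1.223   0.8141  0.9182  2.0683 -0.9739  0.7732 -1.8899]
2.62 [-0.8569  0.4629  0.2706  1.9597 -0.1777  0.7416  2.138 ] [-1.0166  0.6733  0.5345  2.0563 -0.6243  0.5746  0.8907]
[-1.3617  0.5558  1.0458  1.9724 -0.593   0.956  -0.0223] 55.8917
```

View pics/w10.png

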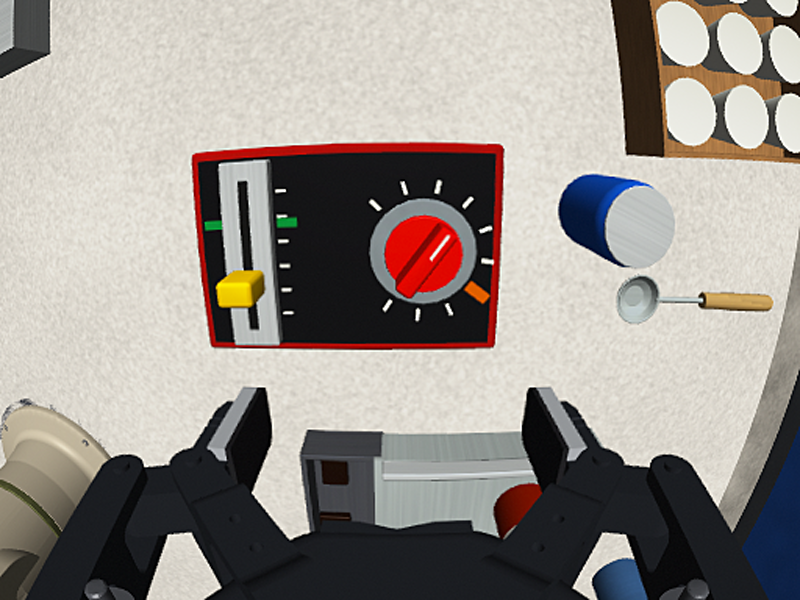

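The pointer end of the bar is at (450,230), its other end at (404,290), and the disc centre is about (423,250). The slider is at (240,288) and the green marks at (213,225) and (287,222). Converting these to world positions.

```bash
python3 - <<'E'
from h import *; from cell import r
np.set_printoptions(precision=4,suppress=True)
I=r.camera_info("wrist"); v=np.load("w10.npy"); I['rvec'],I['tvec']=v[:3],v[3:]
k=1.5625; f=lambda p,z:onz(I,(np.array(p)+.5)/k-.5,z,True)
im=cv2.resize(cv2.imread("pics/w10.png"),(512,384),interpolation=cv2.INTER_AREA)
b=f([(450,228),(404,292),(432,258),(448,236)],.094); d=b[0]-b[1]; print("bar",b,b[:2].mean(0),np.linalg.norm(d),np.arctan2(d[1],d[0]))
h=cv2.cvtColor(im,cv2.COLOR_BGR2HSV)
g=blobs((h[...,1]<60)&(h[...,2]>85)&(h[...,2]<175),300,(232,122,308,200))
print("disc",[(cv2.boundingRect(c),rect(I,c,.064,True)) for c in g[:2]])
print("corners",f([(193,153),(503,146),(495,347),(211,347)],.05),"orange",f([(478,292)],.05))
print("green",f([(213,225),(287,222)],.05), "ticks",f([(281,190),(289,313)],.05),"slider top",f([(240,282)],.105))
y=blobs((h[...,0]>18)&(h[...,0]<32)&(h[...,1]>150)&(h[...,2]>170),50,(120,150,190,210)); print([rect(I,c,.105,True) for c in y])
E
```

```text
bar [[0.5074 0.343 ]
 [0.4762 0.2975]
 [0.4954 0.3219]
 [0.5062 0.3374]] [0.4918 0.3202] 0.05519564970734554 0.9694077985941734
disc [((237, 127, 68, 67), array([0.4912, 0.3201, 0.0798, 0.0795, 1.5678], dtype=float32))]
corners [[0.3082 0.4019]
 [0.5527 0.401 ]
 [0.5546 0.2351]
 [0.3068 0.2342]] orange [[0.537  0.2839]]
green [[0.3222 0.3419]
 [0.3853 0.3419]] ticks [[0.3816 0.3674]
 [0.382  0.2663]] slider top [[0.3616 0.3088]]
[array([0.3603, 0.3045, 0.0353, 0.0252, 3.1396], dtype=float32)]
```

```bash
python3 - <<'E'
from h import *; from cell import r
np.set_printoptions(precision=4,suppress=True)
p=[.492,.3175]; a=1.0-np.pi/2; e=-.644-np.pi/2
r.movep([*p,.17],down(a)); r.grip(.05)
print(r.line_to([*p,.087],rate=.08,max_force=10),r.current_ee_pos(),r.current_contact_force())
r.grip(0.); print("open",r.current_opening(),r.current_contact_force(),r.current_moment())
for t in np.linspace(a,e,7)[1:]:
    r.movep([*p,.087],down(t)); print(t,r.current_contact_force(),r.current_moment()[2],r.current_joints()[6])
r.dwell(.2); print(r.current_ee_pos(),r.current_opening(),R.from_quat(np.roll(r.current_tool_rot(),-1)).as_matrix()[:2,1])
r.grip(.05); r.line_to([*p,.2])
r.movep([.44,.315,.25],down(0)); r.dwell(.2)
I=r.camera_info("wrist"); im=r.get_image("wrist"); cv2.imwrite("pics/w11.png",cv2.resize(im[60:240,100:340],(800,600),interpolation=cv2.INTER_CUBIC)); np.save("w11.npy",np.r_[I['rvec'],I['tvec']])
print(r.current_time_s())
E
```

```text
False [0.4923 0.3176 0.0874] [-0.3439  0.9062 -0.6174]
open 0.0002547081418363499 [ 1.4163  0.5595 -0.5424] [ 0.0157 -0.0283  0.026 ]
-0.8447963267948966 [-0.4377 -0.1576  0.1375] -0.03416582942289541 -0.4876222832643232
-1.1187963267948966 [-0.7675  0.2064 -0.1275] -0.0058553776324353005 -0.7454360172895166
-1.3927963267948966 [ 0.4589  0.3206 -0.3014] -0.010967643958229294 -1.0119720355180908
-1.6667963267948966 [-1.0147  0.51   -0.1334] -0.016771315396015864 -1.2819130193286772
-1.9407963267948967 [-0.3389 -0.3787  0.1729] -0.03248443667537176 -1.5533367831089882
-2.2147963267948967 [ 0.473   0.5521 -0.7397] 0.008763437666953899 -1.8255722316035867
[0.492  0.3175 0.087 ] 1.1923907559566757e-06 [-0.5975 -0.8019]
63.9667
```

View pics/w11.png

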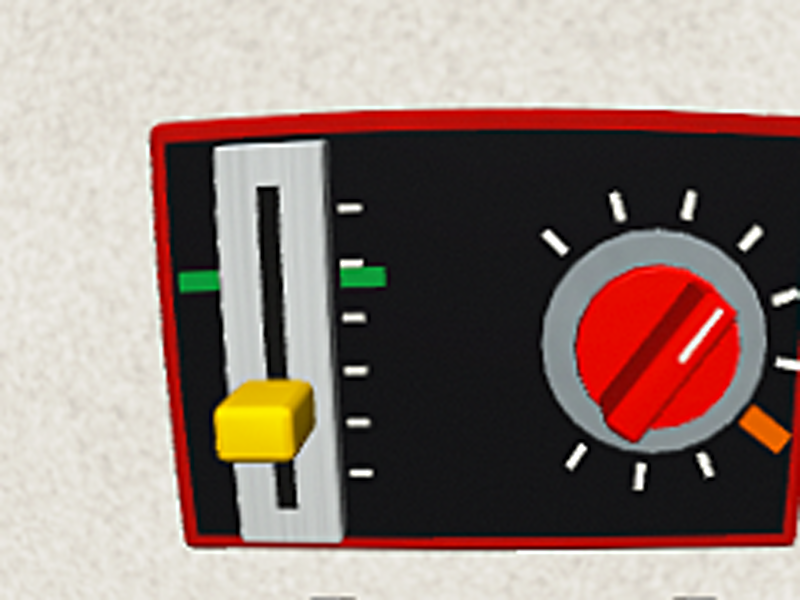

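The fingers shut on nothing: the pointer at (715,315) has not moved and the slider is untouched at (265,420). I'll probe gently with closed fingers to find the bar.

```bash
python3 - <<'E'
from h import *; from cell import r
np.set_printoptions(precision=4,suppress=True)
r.grip(0.)
a=1.0-np.pi/2
for p in ([.492,.3175],[.475,.3175+.019]):
    r.movep([*p,.14],down(a)); r.dwell(.2)
    print(p,r.line_to([*p,.088],rate=.03,max_force=4),r.current_ee_pos(),r.current_contact_force())
    r.line_to([*p,.15])
print(r.current_time_s(),r.current_opening())
E
```

```text
[0.492, 0.3175] False [0.4921 0.3176 0.0881] [-0.9284  0.8482 -0.6741]
[0.475, 0.3365] False [0.4751 0.3365 0.0881] [-0.4951 -0.4416 -0.525 ]
70.6083 -0.0001457307118365369
```

```bash
python3 - <<'E'
from h import *; from cell import r
np.set_printoptions(precision=4,suppress=True)
T=r.camera_info("top"); W=r.camera_info("wrist"); v=np.load("w10.npy"); W['rvec'],W['tvec']=v[:3],v[3:]
def tri(pt,pw):
    c1,d1=ray(T,pt); c2,d2=ray(W,pw,True); d1=d1[0]/np.linalg.norm(d1);d2=d2[0]/np.linalg.norm(d2)
    s=np.linalg.lstsq(np.c_[d1,-d2],c2-c1,rcond=None)[0]; A,B=c1+s[0]*d1,c2+s[1]*d2; return (A+B)/2,np.linalg.norm(A-B)
k=503/88.; ft=lambda x,y:((np.array([x,y])+.5)/k+[72,150]-.5); fw=lambda x,y:(np.array([x,y])+.5)/1.5625-.5
for n,a,b in [("ptr end",(158,128),(450,228)),("other",(268,192),(404,292)),("disc",(233,172),(423,250)),("slider",(225,448),(240,286)),("green",(175,385),(287,222)),("orange",(307,82),(478,292)),("TL",(76,52),(503,146)),("BR",(395,550),(211,347))]: print(n,*tri(ft(*a),fw(*b)))
p=[.492,.3175]; a=1.0-np.pi/2
r.movep([*p,.1],down(a)); r.dwell(.2)
print(p,r.line_to([*p,.068],rate=.03,max_force=4),r.current_ee_pos(),r.current_contact_force())
r.line_to([*p,.15])
E
```

```text
ptr end [0.508  0.342  0.0877] 0.00036102994140259077
other [0.4775 0.2922 0.0774] 0.002132901557910361
disc [0.4919 0.3185 0.0511] 0.00036985636402145496
slider [0.3562 0.3021 0.0914] 0.00039957657115794235
green [0.3867 0.3419 0.0527] 0.0017284148696769454
orange [0.537  0.2841 0.0508] 0.00028596593009839886
TL [0.5534 0.4011 0.0451] 0.0008542638033667162
BR [0.3074 0.2336 0.0495] 0.0018445839905027936
[0.492, 0.3175] True [0.4919 0.3175 0.0813] [-1.1658  0.3995  5.8508]
```

Contact came only at tip height 62 mm, which is the disc level, so the tips must be landing beside the bar. I'll use the last view on a composite of wrist, top and scene crops with the tips just above the knob.

```bash
python3 - <<'E'
from h import *; from cell import r
np.set_printoptions(precision=4,suppress=True)
p=[.492,.3175]; a=1.0-np.pi/2
r.movep([*p,.086],down(a)); r.dwell(.2); print(r.current_ee_pos(),r.current_contact_force())
I=r.camera_info("wrist"); w=r.get_image("wrist"); print("tcp in wrist cam", cv2.Rodrigues(I['rvec'])[0]@np.array([*p,.086])+I['tvec'])
t=r.get_image("top"); s=r.get_image("scene"); S=r.camera_info("scene"); uv=proj(S,[[.492,.3175,.067],[.492,.3175,.094]]); print(uv); T=r.camera_info("top"); ut=proj(T,[.492,.3175,.067]); print(ut)
np.save("raw.npy",np.stack([w,t,s]))
u,v=uv[0].astype(int); c=cv2.resize(s[max(0,v-50):v+50,u-66:u+66],(400,300),interpolation=cv2.INTER_CUBIC)
u,v=ut[0].astype(int); d=cv2.resize(t[v-40:v+70,u-60:u+60],(400,300),interpolation=cv2.INTER_CUBIC)
big=cv2.resize(w[20:330,50:460],(400,302))
old=cv2.imread("pics/scene0raw.png"); u,v=uv[0].astype(int); e=cv2.resize(old[max(0,v-50):v+50,u-66:u+66],(400,300),interpolation=cv2.INTER_CUBIC)
cv2.imwrite("pics/m12.png",np.vstack([np.hstack([big[:300],c]),np.hstack([d,e])]))
E
```

```text
[0.4917 0.3173 0.0856] [-0.0694 -0.4247  0.8747]
tcp in wrist cam [-0.0002  0.0266  0.1717]
[[333.3255 141.231 ]
 [334.3502 134.7717]]
[[110.6996 178.8762]]
```

View pics/m12.png

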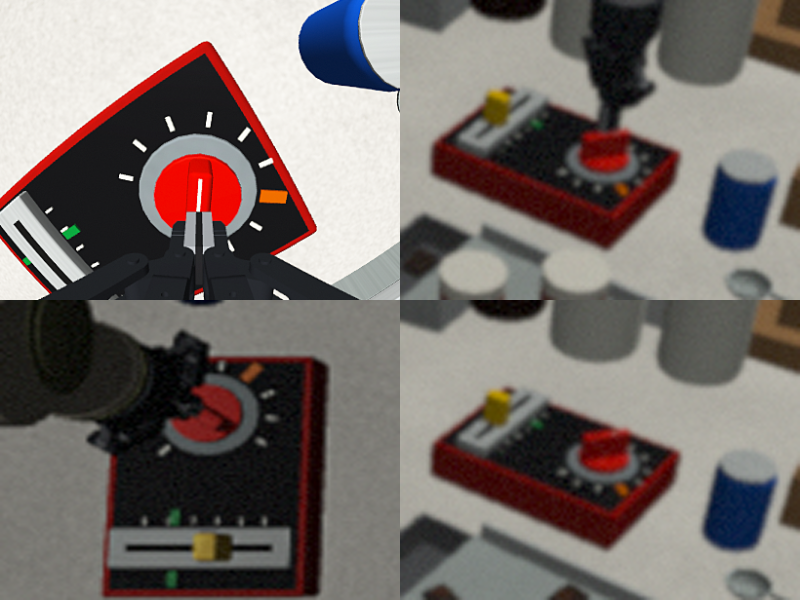

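The composite shows the shut fingertips ending at the middle of the bar, around the knob axis. The tip height is what's in doubt, so I'll calibrate it on the bare table between the griddle and the box.

```bash
python3 - <<'E'
from h import *; from cell import r
np.set_printoptions(precision=4,suppress=True)
p=r.current_ee_pos(); r.line_to([p[0],p[1],.16])
q=[.5,.175]; r.movep([*q,.12],down(0)); r.line_to([*q,.05]); r.dwell(.2)
print(r.line_to([*q,.012],rate=.03,max_force=4),r.current_ee_pos(),r.current_opening()); r.line_to([*q,.16])
# box top between knob and slider, then bar again along several points
for q in ([.43,.3175],[.492,.3175],[.492+.0108,.3175+.0168],[.492-.0108,.3175-.0168],[.492+.0084,.3175-.0054],[.492-.0084,.3175+.0054]):
    r.movep([*q,.125],down(1.0-np.pi/2)); r.dwell(.1)
    print(q,r.line_to([*q,.06],rate=.04,max_force=4),r.current_ee_pos()[2]); r.line_to([*q,.125])
print(r.current_time_s())
E
```

```text
False [0.5001 0.175  0.0122] -0.0003265648678552183
[0.43, 0.3175] False 0.06017323490195613
[0.492, 0.3175] True 0.08131040872361824
[0.5028, 0.3343] True 0.08127658951493989
[0.4812, 0.3007] True 0.08128921618857826
[0.5004, 0.3121] True 0.08116071941801248
[0.4836, 0.3229] True 0.08125978518201894
90.4
```

On the bar, contact comes at TCP z = 0.0813, the same all along it (top z = 94 mm). The table was not reached even at TCP 0.012, so the real tips sit about 13 mm above the reported TCP. I'll grasp the bar with TCP at 0.056.

```bash
python3 - <<'E'
from h import *; from cell import r
np.set_printoptions(precision=4,suppress=True)
p=[.492,.3175]; a=1.0-np.pi/2; e=-.644-np.pi/2; Z=.057
r.movep([*p,.125],down(a)); r.grip(.06)
print(r.line_to([*p,Z],rate=.08,max_force=10),r.current_ee_pos(),r.current_contact_force())
r.grip(0.); o=r.current_opening(); print("open",o,r.current_contact_force(),r.current_moment())
if .008<o<.02:
    for t in np.linspace(a,e,8)[1:]:
        r.movep([*p,Z],down(t)); print(t,r.current_contact_force(),r.current_moment()[2],r.current_opening())
r.dwell(.2)
r.grip(.06); r.line_to([*p,.18])
r.movep([.47,.315,.25],down(0)); r.dwell(.2)
I=r.camera_info("wrist"); im=r.get_image("wrist"); cv2.imwrite("pics/w13.png",im); np.save("w13.npy",np.r_[I['rvec'],I['tvec']])
h=cv2.cvtColor(im,cv2.COLOR_BGR2HSV); D=im[120:200,230:310]
w=blobs((h[...,1]<110)&(h[...,2]>200),4,(225,115,320,210))
for c in w: print(cv2.boundingRect(c),cv2.contourArea(c),rect(I,c,.094,True))
print(r.current_time_s())
E
```

```text
False [0.4923 0.3176 0.0573] [-0.0234 -0.4369  0.0685]
open 0.012971511301571328 [-2.5452  0.8625  5.9222] [0.1071 0.6823 0.0399]
-0.8056534696520394 [-4.5833 -0.2664  7.1515] -0.03650248830807593 0.012737593381447783
-1.0405106125091823 [-5.3127  0.9201  8.5388] -0.00436462593728159 0.012762914367488061
-1.2753677553663252 [-4.9097  1.7679  9.3747] -0.018750085547044826 0.01286409825110827
-1.510224898223468 [-4.962   2.8475  8.3019] -0.08349074089840565 0.012738780555051092
-1.745082041080611 [-5.2776  3.3018  9.1388] -0.009919401608648997 0.012929513276212586
-1.9799391839377538 [-4.69    4.3263  8.3259] -0.027544575303737814 0.012855188750038025
-2.2147963267948967 [-4.8708  4.7925  7.6105] -0.054972555387006475 0.012653111883588326
(277, 173, 16, 12) 24.0 [0.5034 0.3083 0.0202 0.0022 2.4964]
(238, 130, 7, 6) 13.5 [0.4562 0.3591 0.0074 0.0022 2.3427]
(310, 167, 8, 4) 11.5 [0.5346 0.3201 0.0082 0.0027 2.9885]
(267, 199, 3, 8) 10.0 [0.4856 0.2811 0.0083 0.0022 1.5851]
(308, 146, 8, 5) 10.0 [0.5317 0.3429 0.0082 0.0024 0.3413]
(298, 128, 6, 7) 9.5 [0.5187 0.3611 0.0083 0.0015 0.8083]
(280, 117, 4, 8) 9.5 [0.4984 0.3717 0.0078 0.0023 1.3888]
(246, 193, 6, 7) 9.0 [0.4641 0.2883 0.0083 0.0022 1.0042]
(258, 118, 4, 8) 9.0 [0.4758 0.3704 0.008  0.002  1.8916]
(286, 196, 5, 7) 6.0 [0.508  0.2852 0.0084 0.0019 1.9652]
98.2333
```

The pointer heading is -0.645 rad, so the thermostat reads about 3.00. Now the slider.

```bash
python3 - <<'E'
from h import *; from cell import r
np.set_printoptions(precision=4,suppress=True)
x,y=.3557,.303; Z=.068
c=[(np.max(np.abs(r.ik([x,y,.15],down(s))-r.current_joints())),s) for s in (np.pi/2,-np.pi/2) if r.ik([x,y,.15],down(s)) is not None]; print(c); s=min(c)[1]
r.movep([x,y,.15],down(s)); r.grip(.06)
print(r.line_to([x,y,Z],rate=.08,max_force=10),r.current_ee_pos())
r.grip(0.); o=r.current_opening(); print("open",o,r.current_contact_force())
if .014<o<.026: print(r.line_to([x,.342,Z],rate=.04,max_force=40),r.current_ee_pos(),r.current_contact_force()); r.dwell(.2)
r.grip(.06); r.line_to([x,r.current_ee_pos()[1],.18])
r.movep([.47,.315,.25],down(0)); r.dwell(.2)
I=r.camera_info("wrist"); im=r.get_image("wrist"); cv2.imwrite("pics/w14.png",im)
h=cv2.cvtColor(im,cv2.COLOR_BGR2HSV)
yb=blobs((h[...,0]>18)&(h[...,0]<32)&(h[...,1]>150)&(h[...,2]>170),50,(110,90,200,215)); print("slider",[(cv2.boundingRect(c),rect(I,c,.105,True)) for c in yb])
g=blobs((h[...,0]>50)&(h[...,0]<80)&(h[...,1]>120),10,(110,90,200,215)); print("green",[(cv2.boundingRect(c),rect(I,c,.05,True)) for c in g])
w=blobs((h[...,1]<110)&(h[...,2]>200),20,(225,115,320,210)); print("ptr",[rect(I,c,.094,True) for c in w])
print(r.current_time_s())
E
```

```text
[(np.float64(1.1863133276878361), 1.5707963267948966), (np.float64(1.2090165792864918), -1.5707963267948966)]
False [0.3559 0.3031 0.0683]
open 0.019238650213721294 [-1.0807 -0.4972  6.7776]
False [0.3557 0.3423 0.0685] [-0.6731 -0.1052  5.4091]
slider [((136, 139, 31, 21), array([0.3602, 0.3449, 0.035 , 0.0216, 3.114 ], dtype=float32))]
green [((178, 140, 14, 7), array([0.3847, 0.3421, 0.0166, 0.0075, 3.117 ], dtype=float32)), ((132, 142, 8, 7), array([0.3195, 0.3417, 0.0102, 0.0078, 3.0976], dtype=float32))]
ptr [array([0.5031, 0.3086, 0.02  , 0.0022, 2.4988], dtype=float32)]
105.1417
```

The slider is at y = 0.342, level with the green marks. One last numeric check of the jars, scraper and crusts for any knock.

```bash
python3 - <<'E'
from h import *; from cell import r
np.set_printoptions(precision=4,suppress=True)
r.movep([.3,.62,.3],down(0)); r.dwell(.3)
I=r.camera_info("top"); im=r.get_image("top"); cv2.imwrite("pics/t15.png",im); h=cv2.cvtColor(im,cv2.COLOR_BGR2HSV); H,S,V=[h[...,k].astype(int) for k in range(3)]
for d in [(.038,.062),(.038,-.062),(-.04,0)]: print(lidat(I,im,(GX+d[0],GY+d[1]),.12)-[GX,GY,0,0,0,0])
print("rib",[rect(I,c,.076) for c in blobs((H>105)&(H<125)&(S>140),80,(290,160,400,250))])
print("mat",[rect(I,c,.006)[:4] for c in blobs((H>50)&(H<75)&(S>120),300)])
print("salt",[rect(I,c,.076)[:2] for c in blobs((H>105)&(H<125)&(S>140),100,(60,90,150,150))])
print("crust",[rect(I,c,.018)[:4]-[GX,GY,0,0] for c in blobs((V<75)&(S>90),25,(180,190,280,230))])
print("slider",[rect(I,c,.105)[:2] for c in blobs((H>18)&(H<32)&(S>100),20,(60,200,160,260))],r.current_time_s())
E
```

```text
[  0.0389   0.0628   0.0621   0.0608   0.0623 115.5   ]
[  0.039   -0.0609   0.0628   0.0608   0.0621 116.5   ]
[ -0.0389   0.0013   0.0634   0.0615   0.0629 117.5   ]
rib [array([ 0.4072, -0.3419,  0.0779,  0.0212,  1.4155], dtype=float32)]
mat [array([ 0.4064, -0.3412,  0.1662,  0.1054], dtype=float32)]
salt [array([0.6307, 0.3238], dtype=float32)]
crust [array([-0.1652, -0.0478,  0.0316,  0.023 ]), array([-0.1652,  0.0039,  0.0317,  0.023 ]), array([-0.1611,  0.0857,  0.0318,  0.023 ])]
slider [array([0.3542, 0.3339], dtype=float32)] 106.8167
```

```bash
python3 -c "
from cell import r
print(r.finish_job())"
```

```text
the job is handed in; nothing more can be done
None
```

The job is handed in at about 107 s; the last images show the three crusts in the trough, the scraper on its mat, three jars on the plate, the thermostat at about 3.0 rad, the timer at the green marks and the salt can in place, but no verdict came back.

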